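# Find the unbolted lid of the sorts chest and tip it open

### The arm

A 6-joint arm with a two-finger parallel gripper is mounted at the origin on the work surface. World frame = base frame: x ahead of the robot, y to its left, z up, the work surface at z = 0. Lengths are in m, angles in rad, forces in N, time in s.
With the tool pointing down it reaches from about 0.3 to 0.775 m from the base axis. Payload 14.6 kg.
Tool frame: the origin (TCP) lies on the centre line of the jaws, within the pads' length; the fingertips stand 25 mm ahead of it and the grasp point (between the pads) lies 6 mm ahead of it (ctrl.tip_reach is the distance from the TCP to the fingertips, in m); z points along the fingers, y is the line along which they close (so a half turn about z gives the same grasp; the last joint's range is limited). The gripper opens to 94 mm and grips with 3 to 60 N. Pads are 16 mm wide; open, the fingers measure 119 mm over their backs; the gripper's body (75 mm by 177 mm) begins 78 mm behind the grasp point.
Start: joints at [-1.354, 0.3, 1.521, -0, 1.321, -0.067], TCP at [0.154, -0.528, 0.23] pointing down, gripper open.
Joint ranges: [-3.03, 3.03], [-0.79, 2.21], [0.23, 2.52], [-1.04, 4.18], [0, 3.07], [-2.55, 2.55]. Speed limits (rad/s): [2.22, 2.22, 2.57, 3.14, 3.14, 3.14].

### API

Orientations are given as [roll, pitch, yaw] about the fixed x, y, z axes, in that order (R = Rz(yaw) Ry(pitch) Rx(roll)).
In Python, from station import ctrl gives the robot as it stands. The module is installed in compiled form; this text tells all that it offers.
- The arm moves only by the tool apply_moves, never from a script. Its argument "deltas" is a list of rows, each a list of 7 numbers: the closure in counts, from 0 (fully open) to 255 (shut), then the shift along the world's x, y, z in cm, then the turn, a rotation vector about the world's x, y, z in rad. In form: [[jaw, tx, ty, tz, ax, ay, az], ...]. A call has 1 to 10 rows; each row shifts and turns the commanded pose from where the row before left it; what a row does not reach is not made up. A row lasts 1/10 s, in which the tool goes at most 50 mm and 8.59 degrees, less where a joint would pass 70% of its speed; a pose out of reach is approached as far as the arm can. A call with a gripper value outside its range is refused whole. The fingers move at their own pace and stop on an object; "grip_force" is the grip in N (left out, the last holds). Time passes only in rows, so rows that do not move let the fingers close. It gives the time, the measured TCP pose, the force, the opening and the grip force at its end, in the units of the state.
- ctrl.get_obs(): the state, without advancing time (a new reading comes with each control period).
- ctrl.camera(name): name is "side" or "top" or "wrist"; returns a dict with "img" (400x640x3 uint8, red, green, blue), "K" (3x3 intrinsics, pixels), "pose" (4x4, takes a point from camera to world coordinates); the wrist camera has in their place "hand_eye" (4x4, takes a point from camera to tool coordinates, whose origin is the TCP and whose axes are the flange's). Camera axes: x right, y up, looking along -z (the intrinsics and any distortion apply to the point x, -y, -z); pixel columns grow to the right and rows downward; lengths in m; the calibration is good to about 2 mm. The wrist camera is an equidistant fisheye: a pixel r from the principal point sees the ray r / f radians off the axis. A picture is of the moment at which its call begins: read the wrist's pose just before it. There is no depth.
- ctrl.hand_in(): hands the job in; it is judged then, once.
The state is a dict: "time_s": time; "qpos": joint angles; "joint_vel": joint speeds; "tau": joint torques, N m; "ee_pos": TCP position; "eef_rot": TCP orientation; "force": force on the tool from outside, world axes, zero at the start; "moment": the same for the moment, N m; "grip_width": finger opening in m; "grip_force": force on a finger pad.
Only numpy, scipy, OpenCV 4.12 (cv2) and the standard library are available. Lean on these libraries where they do the work, as an engineer would, in place of code of your own. Each camera call takes 0.05 s, during which the arm holds its last target. There are 200 camera calls.

### The job

One of the four identical lids on the sorts chest has been unbolted, but it cannot be seen which: press the brass dots at the back of the lids, one after another, until you find the lid that rocks, without ramming or forcing the ones that are held. Then push that dot on down until its lid stands fully open, leave it so with the others shut, and draw the arm clear. Do it all by pressing with the fingertips: do not lift the lid by its front, and leave the tools and other things lying where they are.

Things in the scene. Friction and masses are not known exactly. Their poses are not given: they have to be found in the camera images.
- chest: Low oak chest of four wells, fixed to the bench, 458 mm wide (y, to the left) by 220 mm deep (x, away from the robot); origin on the bench under it. Four like lids (98 wide, 132 deep, 10 mm thick), tops flush with the walls 90 mm above the bench, lie from x = -46 to +86 mm, centred at y = 168, 56, -56, -168. Rear wall x = 90 to 102. In front a tool rail (x = -118 to -62), 55 mm high.
- lid_1 (a joint): Tilt (rad) of the leftmost lid, a see-saw on a cross axle at chest x = +30 mm, 5 mm below the lid's top: 0 shut; grows as the rear part sinks into the well and the front rises, to a stop at 0.95. Three lids, other ones each time, are held by hidden bolts and give 1.5 mm at most. The fourth tips at 2 to 5 N on its mark and stays at any angle. Pressed before the axle, no lid moves.
- mark_1 (a point): Where to press: middle of the 16 mm brass dot, dark-rimmed, on top of the leftmost lid's rear part, 36 mm behind the axle, 20 mm from the rear edge, 90 mm above the bench when shut; turns with the lid (x away from the robot along the lid, y left, z out of its top). Shut fingers up to 30 mm across pushed straight down here meet the free lid's stop after 20 to 38 mm; the well below is clear.
- lid_2 (a joint): Tilt (rad) of the second from the left lid, a see-saw on a cross axle at chest x = +30 mm, 5 mm below the lid's top: 0 shut; grows as the rear part sinks into the well and the front rises, to a stop at 0.95. Three lids, other ones each time, are held by hidden bolts and give 1.5 mm at most. The fourth tips at 2 to 5 N on its mark and stays at any angle. Pressed before the axle, no lid moves.
- mark_2 (a point): Where to press: middle of the 16 mm brass dot, dark-rimmed, on top of the second from the left lid's rear part, 36 mm behind the axle, 20 mm from the rear edge, 90 mm above the bench when shut; turns with the lid (x away from the robot along the lid, y left, z out of its top). Shut fingers up to 30 mm across pushed straight down here meet the free lid's stop after 20 to 38 mm; the well below is clear.
- lid_3 (a joint): Tilt (rad) of the third from the left lid, a see-saw on a cross axle at chest x = +30 mm, 5 mm below the lid's top: 0 shut; grows as the rear part sinks into the well and the front rises, to a stop at 0.95. Three lids, other ones each time, are held by hidden bolts and give 1.5 mm at most. The fourth tips at 2 to 5 N on its mark and stays at any angle. Pressed before the axle, no lid moves.
- mark_3 (a point): Where to press: middle of the 16 mm brass dot, dark-rimmed, on top of the third from the left lid's rear part, 36 mm behind the axle, 20 mm from the rear edge, 90 mm above the bench when shut; turns with the lid (x away from the robot along the lid, y left, z out of its top). Shut fingers up to 30 mm across pushed straight down here meet the free lid's stop after 20 to 38 mm; the well below is clear.
- lid_4 (a joint): Tilt (rad) of the rightmost lid, a see-saw on a cross axle at chest x = +30 mm, 5 mm below the lid's top: 0 shut; grows as the rear part sinks into the well and the front rises, to a stop at 0.95. Three lids, other ones each time, are held by hidden bolts and give 1.5 mm at most. The fourth tips at 2 to 5 N on its mark and stays at any angle. Pressed before the axle, no lid moves.
- mark_4 (a point): Where to press: middle of the 16 mm brass dot, dark-rimmed, on top of the rightmost lid's rear part, 36 mm behind the axle, 20 mm from the rear edge, 90 mm above the bench when shut; turns with the lid (x away from the robot along the lid, y left, z out of its top). Shut fingers up to 30 mm across pushed straight down here meet the free lid's stop after 20 to 38 mm; the well below is clear.
- bodkin: Awl with a light wooden handle, 135 mm long along its y axis, 17 mm wide, lying on the chest's tool rail; origin under its middle. Not needed.
- wood_type: Dark wooden printing block 34 x 48 x 23 mm with a red inked ring on top on the chest's tool rail; origin under its middle. Not needed.
- tweezers: Steel tweezers 124 mm long along their y axis, 12 mm wide, 8 mm high, on the chest's tool rail; origin under their middle. Not needed.
- stick: Steel composing stick 260 mm long along its x axis, 55 mm wide, 24 mm high, holding a line of type, on the bench to the right; origin under its middle. Not needed.
- mallet: Wooden mallet lying along its x axis, 275 mm long, head 65 x 105 x 65 mm at the +x end, on the bench to the left; origin on the bench 85 mm from the head's middle. Not needed.
- ink_can: Round ink can 86 mm across, 66 mm high, on the bench to the right of the chest; origin under its middle. Not needed.

How it is judged:
By the outcome, as a careful person would: the job done as asked, in the order asked, and still so for the second after the job is handed in, with the robot touching nothing.
It also fails if it takes over 48 s, if anything falls off the work surface, if the arm or the gripper's body presses on something with over 40 N, if the wrist force passes 120 N, or if a joint passes its speed limit or range.

## Working session

There is one attempt and no reset: what is moved stays moved. The work goes in short steps, Python scripts to look and compute and a tool call to move; the robot and the scene stay as the last step left them, time stands still between calls to the robot, and variables do not carry over. Pictures are saved under pics/ and viewed, at most 10 in all, crops included, and the job is handed in when it is done.

Besides the shell and the picture viewer there is one more tool, called after "Request:" as a command line: name --pt "numbers of a row" for each row, then --argument value for the rest. apply_moves: Moves the arm, as the interface text tells. Its arguments: {"type":"object","properties":{"deltas":{"type":"array"},"grip_force":{"type":"number"}},"required":["deltas"]}

```bash
mkdir -p pics
python3 - <<'E'
from station import ctrl
import cv2,numpy as np
print(ctrl.get_obs())
for n in("top","side"):
    c=ctrl.camera(n);cv2.imwrite(f"pics/{n}0.png",c["img"][:,:,::-1]);np.savez(f"{n}0.npz",**{k:v for k,v in c.items()})
    print(n,c["K"],c["pose"],c.keys())
E
```

```text
{'time_s': 0.0, 'qpos': array([-1.35361690e+00,  3.00427566e-01,  1.52156396e+00, -3.22697473e-06,
        1.32072309e+00, -6.65637846e-02]), 'joint_vel': array([ 0.00161684, -0.00073061, -0.00233927,  0.00146087, -0.00222745,
        0.00076897]), 'tau': array([ 3.26698946e-04, -5.31817102e+01, -3.52729797e+01,  7.08591565e-02,
        2.44798040e-02, -9.96976155e-05]), 'ee_pos': array([ 0.15393825, -0.52777471,  0.22991744]), 'eef_rot': array([-3.14047297e+00, -7.15082257e-05,  2.83743973e-01]), 'force': array([ 0.78967052,  0.03619108, -0.18978979]), 'moment': array([-0.01084416, -0.03919786, -0.03918499]), 'grip_force': 0.0, 'grip_width': 0.0939137546837753}
top [[428.84780845   0.         320.88604338]
 [  0.         428.84780845 198.02635069]
 [  0.           0.           1.        ]] [[-0.01119345  0.99185594 -0.12687202  0.35051949]
 [-0.9999197  -0.01185661 -0.00447301 -0.00927522]
 [-0.00594085  0.12681176  0.99190901  1.20696751]
 [ 0.          0.          0.          1.        ]] dict_keys(['img', 'K', 'pose'])
side [[469.56243254   0.         321.35140144]
 [  0.         469.56243254 199.86668319]
 [  0.           0.           1.        ]] [[-0.74391017  0.45534754 -0.4891383  -0.14152644]
 [-0.6682     -0.51811853  0.53391193  0.68179666]
 [-0.01031613  0.72402473  0.68969687  0.95594108]
 [ 0.          0.          0.          1.        ]] dict_keys(['img', 'K', 'pose'])
```

View pics/top0.png

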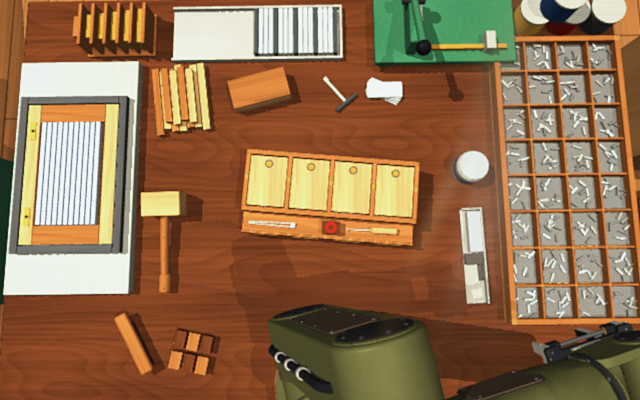

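View pics/side0.png

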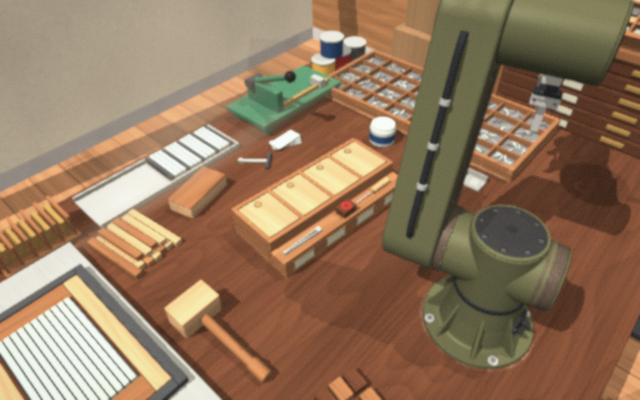

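The top view shows the chest with dots near (269,163), (311,167), (353,170) and (396,173). The side view shows the same lids running from (248,215) to (353,147).

```bash
cat > h.py <<'E'
import cv2,numpy as np
def ray(K,P,u,v):
    d=np.array([(u-K[0,2])/K[0,0],-(v-K[1,2])/K[1,1],-1.]);d=P[:3,:3]@d
    return P[:3,3],d/np.linalg.norm(d)
def plane(K,P,uv,z):
    o,d=ray(K,P,*uv);return o+d*(z-o[2])/d[2]
def tri(rs):
    A=sum(np.eye(3)-np.outer(d,d) for o,d in rs);b=sum((np.eye(3)-np.outer(d,d))@o for o,d in rs)
    return np.linalg.solve(A,b)
E
python3 - <<'E'
from h import *
ims=[]
for n,(x0,x1,y0,y1) in(("top",(235,425,145,250)),("side",(230,400,135,275))):
    c=np.load(n+"0.npz");im=c["img"]
    hsv=cv2.cvtColor(im,cv2.COLOR_RGB2HSV)
    m=((hsv[...,0]>15)&(hsv[...,0]<32)&(hsv[...,2]>190)&(hsv[...,1]<170)).astype(np.uint8)
    box=np.zeros_like(m);box[y0:y1,x0:x1]=1;m*=box
    cs,h=cv2.findContours(m,cv2.RETR_CCOMP,cv2.CHAIN_APPROX_NONE)
    for q,hh in zip(cs,h[0]):
        a=cv2.contourArea(q)
        if hh[3]>=0 and a>15 or a>400:
            b=cv2.boundingRect(q);M=cv2.moments(q);u=(M['m10']/M['m00'],M['m01']/M['m00'])
            print(n,"hole" if hh[3]>=0 else "lid",a,b,np.round(u,1),np.round(plane(c["K"],c["pose"],u,.09),4))
    s=4 if n=="top" else 4
    ims.append(cv2.resize(im[y0:y1,x0:x1],(760,int(760*(y1-y0)/(x1-x0))) if n=="top" else (760-400,int(360*(y1-y0)/(x1-x0))),interpolation=cv2.INTER_CUBIC))
cv2.imwrite("pics/tc.png",ims[0][...,::-1])
c=np.load("side0.npz")["img"][135:275,230:400];cv2.imwrite("pics/sc.png",cv2.resize(c,None,fx=4,fy=4,interpolation=cv2.INTER_CUBIC)[...,::-1])
E
```

```text
top hole 34.5 (276, 222, 15, 5) [283.4 224.1] [0.426  0.0941 0.09  ]
top lid 1779.5 (374, 165, 41, 52) [393.8 190.5] [ 0.5109 -0.1961  0.09  ]
top hole 61.0 (390, 169, 11, 10) [395.  173.2] [ 0.5572 -0.2009  0.09  ]
top lid 1763.5 (331, 162, 42, 52) [351.2 187.3] [ 0.521  -0.0845  0.09  ]
top hole 56.0 (348, 166, 10, 9) [352.7 170.1] [ 0.567  -0.0894  0.09  ]
top lid 1771.0 (289, 158, 41, 52) [309.1 183.9] [0.5314 0.0264 0.09  ]
top hole 39.0 (306, 164, 9, 8) [310.  167.4] [0.5756 0.0236 0.09  ]
top lid 1753.0 (247, 155, 41, 52) [266.9 180.6] [0.5415 0.1379 0.09  ]
top hole 53.5 (265, 159, 9, 10) [268.8 163.4] [0.5877 0.1329 0.09  ]
side lid 4584.5 (239, 142, 146, 95) [309.5 188.5] [ 0.5272 -0.0007  0.09  ]
```

View pics/tc.png

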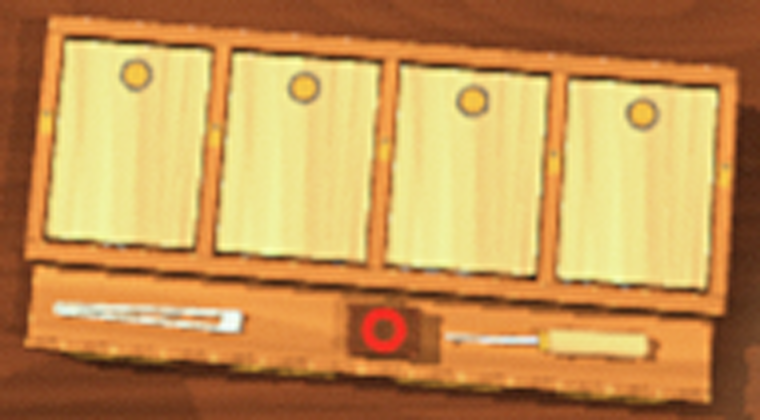

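View pics/sc.png

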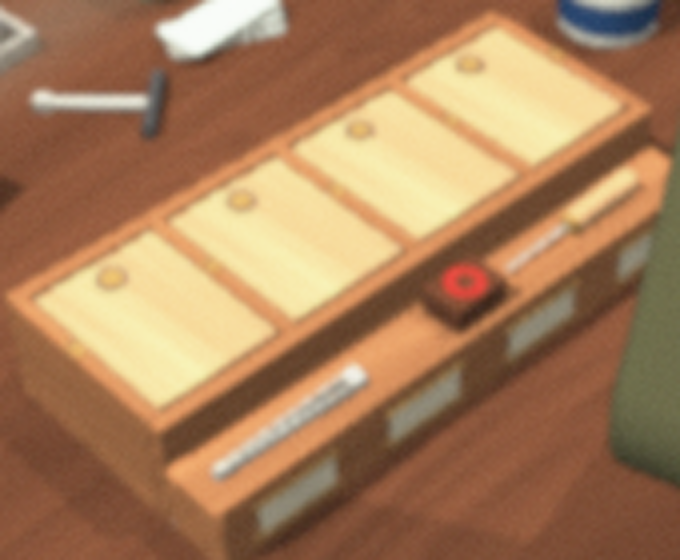

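Crops show all four dots clearly, at (136,74), (303,87), (472,100) and (642,113) in the top crop and (112,278), (241,201), (359,130) and (469,64) in the side crop. I'll triangulate these.

Run:
```python
from h import *
t=np.load("top0.npz");s=np.load("side0.npz")
T=np.array([(136,74),(303,87),(472,100),(642,113)])/4+[234.6,144.6]
S=np.array([(112,278),(241,201),(359,130),(469,64)])/4+[229.6,134.6]
P=[]
for a,b in zip(T,S):
    p=tri([ray(t["K"],t["pose"],*a),ray(s["K"],s["pose"],*b)]);P.append(p)
    print(np.round(p,4),np.round(plane(t["K"],t["pose"],a,.09),4),np.round(plane(s["K"],s["pose"],b,.09),4))
P=np.array(P);d=P[0]-P[3];print(np.linalg.norm(d),np.arctan2(-d[0],d[1]))
```

```text
[0.5893 0.1341 0.0887] [0.5885 0.1335 0.09  ] [0.5888 0.1353 0.09  ]
[0.579  0.0231 0.0888] [0.5784 0.0227 0.09  ] [0.5784 0.0242 0.09  ]
[ 0.5692 -0.0887  0.0883] [ 0.5682 -0.089   0.09  ] [ 0.5685 -0.0867  0.09  ]
[ 0.5592 -0.2009  0.0882] [ 0.5581 -0.2011  0.09  ] [ 0.5584 -0.1986  0.09  ]
0.3364323406412392 -0.08984618615743913
```

Request:
apply_moves --pt "255 2 1.6 0 0 0 -0.03" --pt "255 3.1 2.5 0 0 0 -0.04" --pt "255 3.1 2.5 0 0 0 -0.04" --pt "255 3.1 2.5 0 0 0 -0.04" --pt "255 3.1 2.5 0 0 0 -0.04" --pt "255 3.1 2.5 0 0 0 -0.04" --pt "255 3.1 2.5 0 0 0 -0.04" --pt "255 3.1 2.5 0 0 0 -0.04" --pt "255 3.1 2.5 0 0 0 -0.04" --pt "255 3.1 2.5 0 0 0 -0.02" --grip_force 10

```text
time_s: 1.1
ee_pos: [0.454, -0.2857, 0.2303]
eef_rot: [-3.141, 0.0, -0.088]
force: [-0.0, -0.3, -0.1]
grip_width: 0.0174
grip_force: 0.0
```

Request:
apply_moves --pt "255 3.1 2.5 0 0 0 0" --pt "255 3.1 2.5 0 0 0 0" --pt "255 3.1 2.5 -1 0 0 0" --pt "255 1.5 1.5 -2 0 0 0" --pt "255 0 0 -2 0 0 0" --pt "255 0 0 -1 0 0 0" --pt "255 0 0 0 0 0 0" --pt "255 0 0 0 0 0 0"

```text
time_s: 1.9
ee_pos: [0.561, -0.1975, 0.1713]
eef_rot: [3.141, -0.001, -0.087]
force: [0.7, -0.7, 1.0]
grip_width: 0.0003
grip_force: 0.0
```

Run:
```python
from station import ctrl
import cv2,numpy as np
o=ctrl.get_obs();c=ctrl.camera("wrist");np.savez("w1.npz",ee=o["ee_pos"],rot=o["eef_rot"],**c)
print(o["ee_pos"],o["force"],c["K"],c["hand_eye"],c.keys())
cv2.imwrite("pics/w1.png",c["img"][:,:,::-1])
```

```text
[ 0.56098316 -0.19753832  0.17125343] [ 0.67224952 -0.66532889  0.96885229] [[309.70691629   0.         319.38863745]
 [  0.         309.70691629 202.95566982]
 [  0.           0.           1.        ]] [[-4.26491284e-04  9.74053939e-01  2.26315579e-01  6.49088432e-02]
 [ 9.99999792e-01  5.25025163e-04 -3.75191286e-04 -1.23734363e-03]
 [-4.84277924e-04  2.26315372e-01 -9.74053961e-01 -1.54043504e-01]
 [ 0.00000000e+00  0.00000000e+00  0.00000000e+00  1.00000000e+00]] dict_keys(['img', 'K', 'hand_eye'])
```

View pics/w1.png

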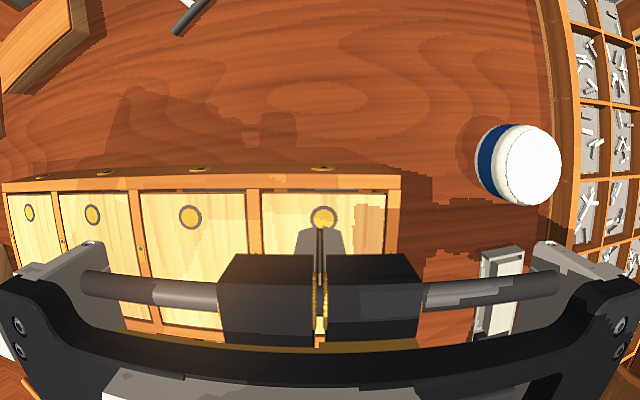

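The wrist view shows the four dots at about (29,213), (93,215), (190,217) and (323,216), the last just ahead of the shut fingertips. I'll cast these onto the lid plane.

```bash
cat >> h.py <<'E'
from scipy.spatial.transform import Rotation as R
def wray(w,u,v):
    K=w["K"];x,y=(u-K[0,2])/K[0,0],(v-K[1,2])/K[1,1];r=np.hypot(x,y)
    d=np.array([np.sin(r)*x/r,-np.sin(r)*y/r,-np.cos(r)])
    M=R.from_euler("xyz",w["rot"]).as_matrix();H=w["hand_eye"]
    return w["ee"]+M@H[:3,3],M@(H[:3,:3]@d)
E
python3 - <<'E'
from h import *
w=np.load("w1.npz");t=np.load("top0.npz")
T=np.array([(136,74),(303,87),(472,100),(642,113)])/4+[234.6,144.6]
for u,a in zip([(29,213),(93,215),(190,217),(323,216)],T):
    o,d=wray(w,*u);print(np.round(o+d*(.09-o[2])/d[2],4),tri([(o,d),ray(t["K"],t["pose"],*a)]).round(4))
E
```

```text
[0.5887 0.135  0.09  ] [0.5886 0.1335 0.091 ]
[0.5786 0.0219 0.09  ] [0.5785 0.0227 0.0892]
[ 0.5688 -0.0882  0.09  ] [ 0.5685 -0.0887  0.0904]
[ 0.5606 -0.1992  0.09  ] [ 0.5592 -0.2004  0.0868]
```

Request:
apply_moves --pt "255 -0.2 -0.2 -1.5 0 0 0" --pt "255 0 0 -1.8 0 0 0" --pt "255 0 0 -1.2 0 0 0" --pt "255 0 0 -0.4 0 0 0" --pt "255 0 0 0 0 0 0" --pt "255 0 0 0 0 0 0"

```text
time_s: 2.55
ee_pos: [0.5593, -0.1992, 0.1224]
eef_rot: [3.141, -0.001, -0.086]
force: [-0.2, 0.9, 0.3]
grip_width: 0.0005
grip_force: 0.0
```

Request:
apply_moves --pt "255 0 0 -0.1 0 0 0" --pt "255 0 0 -0.1 0 0 0" --pt "255 0 0 0 0 0 0"

```text
time_s: 2.85
ee_pos: [0.559, -0.199, 0.1195]
eef_rot: [3.142, -0.0, -0.086]
force: [-0.3, 0.6, 0.1]
grip_width: 0.0004
grip_force: 0.0
```

Tip is at about 94.5 mm, no contact. Continuing in small steps.

Request:
apply_moves --pt "255 0 0 -0.1 0 0 0" --pt "255 0 0 -0.1 0 0 0" --pt "255 0 0 0 0 0 0"

```text
time_s: 3.15
ee_pos: [0.5589, -0.1989, 0.1173]
eef_rot: [-3.141, 0.0, -0.086]
force: [-0.0, 0.0, -0.7]
grip_width: 0.0003
grip_force: 0.0
```

Request:
apply_moves --pt "255 0 0 -0.1 0 0 0" --pt "255 0 0 -0.1 0 0 0" --pt "255 0 0 0 0 0 0"

```text
time_s: 3.45
ee_pos: [0.559, -0.199, 0.1154]
eef_rot: [-3.142, 0.0, -0.086]
force: [0.0, 0.3, 0.6]
grip_width: 0.0004
grip_force: 0.0
```

Request:
apply_moves --pt "255 0 0 -0.1 0 0 0" --pt "255 0 0 0 0 0 0"

```text
time_s: 3.65
ee_pos: [0.5591, -0.199, 0.115]
eef_rot: [3.141, -0.0, -0.086]
force: [-2.4, 1.4, 6.3]
grip_width: 0.0005
grip_force: 3.0
```

Request:
apply_moves --pt "255 0 0 -0.1 0 0 0" --pt "255 0 0 0 0 0 0"

```text
time_s: 3.85
ee_pos: [0.5591, -0.199, 0.1149]
eef_rot: [3.141, -0.001, -0.086]
force: [-6.6, 3.2, 15.2]
grip_width: 0.0006
grip_force: 7.3
```

Lid 4 held 15 N without moving, so it's bolted. Next is mark 3.

Request:
apply_moves --pt "255 0 0 1.2 0 0 0" --pt "255 0.2 2.5 0.5 0 0 0" --pt "255 0.3 3.5 0 0 0 0" --pt "255 0.3 3.3 0 0 0 0" --pt "255 0.2 1.7 -0.4 0 0 0" --pt "255 0 0 -0.6 0 0 0" --pt "255 0 0 -0.3 0 0 0" --pt "255 0 0 0 0 0 0" --pt "255 0 0 0 0 0 0"

```text
time_s: 4.75
ee_pos: [0.5689, -0.09, 0.1173]
eef_rot: [3.142, 0.0, -0.087]
force: [0.4, -0.7, 0.4]
grip_width: 0.0005
grip_force: 0.0
```

Request:
apply_moves --pt "255 0 0 -0.1 0 0 0" --pt "255 0 0 0 0 0 0"

```text
time_s: 4.95
ee_pos: [0.569, -0.0894, 0.1164]
eef_rot: [3.142, -0.0, -0.087]
force: [0.8, 0.1, -0.0]
grip_width: 0.0004
grip_force: 0.0
```

Request:
apply_moves --pt "255 0 0 -0.1 0 0 0" --pt "255 0 0 0 0 0 0"

```text
time_s: 5.15
ee_pos: [0.569, -0.0891, 0.1154]
eef_rot: [-3.142, 0.0, -0.086]
force: [0.1, -0.3, 0.0]
grip_width: 0.0003
grip_force: 0.0
```

Request:
apply_moves --pt "255 0 0 -0.1 0 0 0" --pt "255 0 0 0 0 0 0"

```text
time_s: 5.35
ee_pos: [0.5691, -0.0891, 0.115]
eef_rot: [3.141, -0.0, -0.086]
force: [-2.5, -0.3, 6.3]
grip_width: 0.0006
grip_force: 3.0
```

Request:
apply_moves --pt "255 0 0 -0.1 0 0 0" --pt "255 0 0 0 0 0 0"

```text
time_s: 5.55
ee_pos: [0.5692, -0.089, 0.1149]
eef_rot: [3.141, -0.001, -0.086]
force: [-6.9, 1.1, 14.8]
grip_width: 0.0006
grip_force: 7.6
```

Lid 3 is held too. Next is mark 2.

Request:
apply_moves --pt "255 0 0 1.2 0 0 0" --pt "255 0.2 2.5 0.5 0 0 0" --pt "255 0.3 3.5 0 0 0 0" --pt "255 0.3 3.5 0 0 0 0" --pt "255 0.2 1.7 -0.4 0 0 0" --pt "255 0 0 -0.6 0 0 0" --pt "255 0 0 -0.4 0 0 0" --pt "255 0 0 0 0 0 0" --pt "255 0 0 0 0 0 0"

```text
time_s: 6.45
ee_pos: [0.579, 0.0219, 0.1163]
eef_rot: [3.141, 0.0, -0.088]
force: [0.1, 0.3, -0.3]
grip_width: 0.0004
grip_force: 0.0
```

Request:
apply_moves --pt "255 0 0 -0.1 0 0 0" --pt "255 0 0 0 0 0 0"

```text
time_s: 6.65
ee_pos: [0.579, 0.0226, 0.1154]
eef_rot: [-3.142, -0.0, -0.087]
force: [-0.9, -0.1, 1.0]
grip_width: 0.0004
grip_force: 0.0
```

Request:
apply_moves --pt "255 0 0 -0.1 0 0 0" --pt "255 0 0 0 0 0 0"

```text
time_s: 6.85
ee_pos: [0.5791, 0.0227, 0.115]
eef_rot: [3.141, -0.001, -0.086]
force: [-3.0, -1.7, 5.0]
grip_width: 0.0008
grip_force: 2.6
```

Request:
apply_moves --pt "255 0 0 -0.1 0 0 0" --pt "255 0 0 0 0 0 0"

```text
time_s: 7.05
ee_pos: [0.5792, 0.0227, 0.1149]
eef_rot: [3.141, -0.001, -0.086]
force: [-5.6, -1.7, 14.7]
grip_width: 0.0008
grip_force: 7.2
```

Lid 2 is held as well. Next is mark 1.

Request:
apply_moves --pt "255 0 0 1.2 0 0 0" --pt "255 0.2 2.5 0.5 0 0 0" --pt "255 0.3 3.5 0 0 0 0" --pt "255 0.3 3.5 0 0 0 0" --pt "255 0.2 1.7 -0.4 0 0 0" --pt "255 0 0 -0.6 0 0 0" --pt "255 0 0 -0.4 0 0 0" --pt "255 0 0 0 0 0 0" --pt "255 0 0 0 0 0 0"

```text
time_s: 7.95
ee_pos: [0.5891, 0.1339, 0.1165]
eef_rot: [3.141, 0.0, -0.087]
force: [0.3, -0.9, 0.3]
grip_width: 0.0005
grip_force: 0.0
```

Request:
apply_moves --pt "255 0 0 -0.1 0 0 0" --pt "255 0 0 0 0 0 0"

```text
time_s: 8.15
ee_pos: [0.5891, 0.1345, 0.1155]
eef_rot: [3.142, -0.0, -0.087]
force: [-0.5, -0.4, -0.6]
grip_width: 0.0003
grip_force: 0.0
```

Request:
apply_moves --pt "255 0 0 -0.1 0 0 0" --pt "255 0 0 0 0 0 0"

```text
time_s: 8.35
ee_pos: [0.5891, 0.1348, 0.1146]
eef_rot: [3.141, -0.0, -0.086]
force: [1.3, 0.0, 1.6]
grip_width: 0.0001
grip_force: 0.5
```

Request:
apply_moves --pt "255 0 0 -0.1 0 0 0" --pt "255 0 0 0 0 0 0"

```text
time_s: 8.55
ee_pos: [0.5892, 0.135, 0.1135]
eef_rot: [-3.142, -0.001, -0.086]
force: [0.5, 0.4, 2.5]
grip_width: 0.0009
grip_force: 1.0
```

Lid 1 gives way at about 2.5 N. I'll keep pushing down.

Request:
apply_moves --pt "255 0 0 -0.2 0 0 0" --pt "255 0 0 -0.3 0 0 0" --pt "255 0 0 -0.3 0 0 0" --pt "255 0 0 -0.3 0 0 0" --pt "255 0 0 -0.3 0 0 0" --pt "255 0 0 0 0 0 0"

```text
time_s: 9.15
ee_pos: [0.5887, 0.1351, 0.0988]
eef_rot: [3.142, 0.001, -0.086]
force: [0.7, 0.7, 1.4]
grip_width: 0.0005
grip_force: 0.3
```

Request:
apply_moves --pt "255 0 0 -0.2 0 0 0" --pt "255 0 0 -0.2 0 0 0" --pt "255 0 0 0 0 0 0"

```text
time_s: 9.45
ee_pos: [0.5889, 0.135, 0.0952]
eef_rot: [3.142, 0.0, -0.086]
force: [0.3, 0.0, 1.1]
grip_width: 0.0004
grip_force: 0.5
```

Request:
apply_moves --pt "255 0 0 -0.2 0 0 0" --pt "255 0 0 0 0 0 0"

```text
time_s: 9.65
ee_pos: [0.5889, 0.135, 0.0932]
eef_rot: [3.142, 0.0, -0.086]
force: [1.2, 0.9, 1.3]
grip_width: 0.0007
grip_force: 0.7
```

Request:
apply_moves --pt "255 0 0 -0.2 0 0 0" --pt "255 0 0 -0.2 0 0 0" --pt "255 0 0 0 0 0 0"

```text
time_s: 9.95
ee_pos: [0.5889, 0.135, 0.0891]
eef_rot: [3.142, 0.0, -0.086]
force: [0.9, 0.5, 1.5]
grip_width: 0.0007
grip_force: 0.5
```

Request:
apply_moves --pt "255 0 0 -0.2 0 0 0" --pt "255 0 0 0 0 0 0"

```text
time_s: 10.15
ee_pos: [0.5889, 0.135, 0.0872]
eef_rot: [3.142, 0.0, -0.086]
force: [0.6, -0.3, 1.5]
grip_width: 0.0006
grip_force: 0.6
```

Request:
apply_moves --pt "255 0 0 -0.2 0 0 0" --pt "255 0 0 0 0 0 0"

```text
time_s: 10.35
ee_pos: [0.5889, 0.135, 0.0851]
eef_rot: [3.142, 0.0, -0.086]
force: [0.5, 0.1, 0.8]
grip_width: 0.0009
grip_force: 0.6
```

Request:
apply_moves --pt "255 0 0 -0.2 0 0 0" --pt "255 0 0 0 0 0 0"

```text
time_s: 10.55
ee_pos: [0.5889, 0.135, 0.0832]
eef_rot: [3.142, 0.0, -0.086]
force: [0.0, -0.4, 1.0]
grip_width: 0.0004
grip_force: 0.6
```

Request:
apply_moves --pt "255 0 0 -0.2 0 0 0" --pt "255 0 0 0 0 0 0"

```text
time_s: 10.75
ee_pos: [0.5891, 0.135, 0.0814]
eef_rot: [-3.142, -0.0, -0.086]
force: [0.9, 0.4, 2.5]
grip_width: 0.0007
grip_force: 1.1
```

Request:
apply_moves --pt "255 0 0 -0.2 0 0 0" --pt "255 0 0 0 0 0 0"

```text
time_s: 10.95
ee_pos: [0.5897, 0.135, 0.08]
eef_rot: [-3.141, -0.002, -0.086]
force: [3.8, -0.3, 4.7]
grip_width: 0.0005
grip_force: 2.7
```

Request:
apply_moves --pt "255 0 0 -0.1 0 0 0" --pt "255 0 0 0 0 0 0"

```text
time_s: 11.15
ee_pos: [0.5899, 0.135, 0.0793]
eef_rot: [-3.141, -0.003, -0.086]
force: [2.6, -0.4, 5.8]
grip_width: 0.0008
grip_force: 3.5
```

Request:
apply_moves --pt "255 0 0 -0.1 0 0 0" --pt "255 0 0 0 0 0 0"

```text
time_s: 11.35
ee_pos: [0.5902, 0.135, 0.0787]
eef_rot: [-3.141, -0.004, -0.086]
force: [3.8, -1.0, 8.6]
grip_width: 0.0003
grip_force: 4.3
```

Request:
apply_moves --pt "255 -0.1 0 -0.1 0 0 0" --pt "255 0 0 0 0 0 0" --pt "255 0 0 0 0 0 0"

```text
time_s: 11.65
ee_pos: [0.59, 0.1351, 0.0786]
eef_rot: [-3.14, -0.006, -0.086]
force: [7.1, -1.1, 12.1]
grip_width: 0.0007
grip_force: 6.4
```

Request:
apply_moves --pt "255 0.2 0 0.3 0 0 0" --pt "255 0 0 0.5 0 0 0" --pt "255 0 0 2 0 0 0" --pt "255 0 0 4 0 0 0" --pt "255 0 0 4 0 0 0" --pt "255 0 0 3 0 0 0" --pt "255 0 -3.5 2 0 0 0" --pt "255 0 -4 0 0 0 0" --pt "255 0 -4 0 0 0 0" --pt "255 0 -4 0 0 0 0"

```text
time_s: 12.65
ee_pos: [0.5894, -0.0213, 0.2343]
eef_rot: [-3.141, 0.001, -0.086]
force: [-0.0, 0.1, 0.2]
grip_width: 0.0005
grip_force: 0.0
```

Request:
apply_moves --pt "255 -1 -4 0 0 0 0" --pt "255 -1 -4 0 0 0 0" --pt "255 -1 -4 0 0 0 0" --pt "255 -2 -4 0 0 0 0" --pt "255 -2 -4 0 0 0 0" --pt "255 -2 -4 0 0 0 0" --pt "255 -2 -4 0 0 0 0" --pt "255 -2 -3 0 0 0 0" --pt "255 0 0 0 0 0 0"

```text
time_s: 13.55
ee_pos: [0.4576, -0.3327, 0.234]
eef_rot: [-3.141, 0.002, -0.09]
force: [-0.2, -0.4, -0.2]
grip_width: 0.0007
grip_force: 0.0
```

Run:
```python
from station import ctrl
import cv2,numpy as np
print(ctrl.get_obs()["force"])
a=ctrl.camera("side")["img"][120:290,210:420];b=ctrl.camera("top")["img"][140:250,225:435]
im=np.vstack([cv2.resize(q,(630,q.shape[0]*2)) for q in(a,b)]);cv2.imwrite("pics/f.png",im[...,::-1])
```

```text
[-0.22641942 -0.41581213 -0.15075085]
```

View pics/f.png

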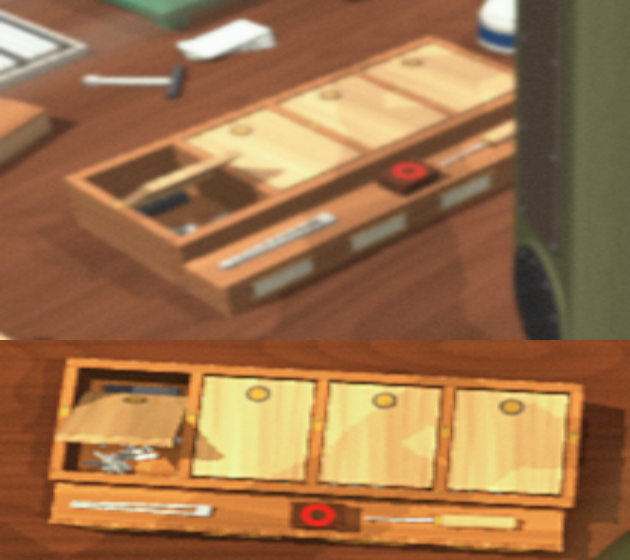

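The final picture shows lid 1 steeply tilted at (125,410) in the lower crop. The other three lids are shut, the tools haven't moved, and the arm is clear.

```bash
python3 -c "
from station import ctrl
print(ctrl.hand_in())"
```

```text
the job is handed in; nothing more can be done
None
```

Lid 1 (the leftmost) was the unbolted one: I pressed its dot down until it met its stop (about 36 mm, 12 N), leaving it open, the other three lids shut, the tools untouched and the arm clear, and handed the job in at about 14 s; no verdict was returned.

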